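# Clamp down the lid of the wax infiltrator

## Robot

A 7-joint arm with a two-finger parallel gripper is mounted at the origin on the work surface. World frame = base frame: x ahead of the robot, y to its left, z up, the work surface at z = 0. Lengths are in m, angles in rad, forces in N, time in s.
With the tool pointing down it reaches from about 0.425 to 0.925 m from the base axis. Payload 6.8 kg.
Tool frame: the origin (TCP) lies on the centre line of the jaws, within the pads' length; the fingertips stand bot.tip_reach ahead of it and the grasp point (between the pads) lies 3 mm ahead of it (bot.tip_reach is the distance from the TCP to the fingertips, in m); z points along the fingers, y is the line along which they close (so a half turn about z gives the same grasp; the last joint's range is limited). The gripper opens to 85 mm and grips with 20 to 120 N. Pads are 22 mm wide; open, the fingers measure 114 mm over their backs; the gripper's body (76 mm by 85 mm) begins 54 mm behind the grasp point. The pads swing forward as they close: fully open they stand 13 mm farther back than shut.
Start: joints at [-1.306, 0.477, 0.022, 1.555, -0.011, 1.109, -0.083], TCP at [0.246, 0.629, 0.253] pointing down, gripper open.
Joint ranges: [-2.96, 2.96], [-0.34, 2.1], [-1.41, 1.46], [0.24, 2.44], [-1.37, 4.51], [0.17, 1.92], [-2.96, 2.96]. Speed limits (rad/s): [2.39, 2.39, 3.14, 3.14, 3.14, 3.14, 3.14].

## Interface

Orientations are given as a unit quaternion [w, x, y, z].
In Python, from station import bot gives the robot as it stands.
- The arm moves only by the tool jog_arm, never from a script. Its argument "deltas" is a list of rows, each a list of 7 numbers: the shift along the world's x, y, z in m, then the turn, a rotation vector about the world's x, y, z in rad, then the opening, from 0 (shut) to 1 (fully open). In form: [[x, y, z, rx, ry, rz, grip], ...]. A call has 1 to 10 rows; each row shifts and turns the commanded pose from where the row before left it; what a row does not reach is not made up. A row lasts 1/10 s, in which the tool goes at most 50 mm and 8.59 degrees, less where a joint would pass 70% of its speed; a pose out of reach is approached as far as the arm can. A call with a gripper value outside its range is refused whole. The fingers move at their own pace and stop on an object; "newtons" is the grip in N (left out, the last holds). Time passes only in rows, so rows that do not move let the fingers close. It gives the time, the measured TCP pose, the force, the opening and the grip force at its end, in the units of the state.
- bot.get_obs(): the state, without advancing time (a new reading comes with each control period).
- bot.read_camera(name): name is "scene" or "top" or "wrist"; returns a dict with "img" (480x640x3 uint8, red, green, blue), "K" (3x3 intrinsics, pixels), "eye" and "attitude" of the camera in the world. Camera axes: x right, y down, z forward; pixel columns grow to the right and rows downward; lengths in m; the calibration is good to about 2 mm. A picture is of the moment at which its call begins. There is no depth.
- bot.hand_in(): hands the job in; it is judged then, once.
The state is a dict: "t": time; "q": joint angles; "joint_vel": joint speeds; "joint_torque": joint torques, N m; "eef_pos": TCP position; "tool_rot": TCP orientation; "contact_force": force on the tool from outside, world axes, zero at the start; "torque": the same for the moment, N m; "gripper_width": opening from 0.0 (shut) to 1.0 (fully open); "grasp_force": force on a finger pad.
Only numpy, scipy, OpenCV 4.12 (cv2) and the standard library are available. Lean on these libraries where they do the work, as an engineer would, in place of code of your own. Each camera call takes 0.05 s, during which the arm holds its last target. There are 200 camera calls.

## Task

Shut the lid clamp of the wax infiltrator: push the open strap round over the lid with the back of a finger until its end is fully home in the keeper, and only then press the cam lever on it down flat so that the lid is clamped. Nothing is to be picked up: leave the lid lying where it is and the other things undisturbed, and finish with the hand clear.

Things in the scene. Friction and masses are not known exactly. Their poses are not given: they have to be found in the camera images.
- infiltrator: the vacuum wax infiltrator: white cabinet 240 (x) x 220 (y) x 105 mm high, fixed to the bench; origin at the centre of its underside, z up; its -x face is the front with the blue panel, the round lid lies in the middle of its top. The strap's pivot axis is at x = +90 mm, y = 0. On the top's corners: gauge (+x, -y; up to 165 mm above the bench), valve (+x, +y; up to 133 mm), loose things (-x).
- keeper (a point): the keeper: C-shaped steel catch on the cabinet's top that receives the strap's free end; this point is the middle of its slot, 153 mm above the bench, 182 mm from the pivot axis. The block is 26 mm wide along x, reaches 177 mm above the bench and is open towards the cabinet's +y side, from which the strap comes. Axes as the cabinet's.
- strap (a joint): the swing strap: flat steel bar, 30 mm wide, top 160 and underside 146 mm above the bench, turning level about the pivot post and reaching 200 mm from its axis. 0 = home: over the lid's middle along the cabinet's -x, end in the keeper against the stop. Grows (rad) as it swings open to the cabinet's +y side; starts 0.9 to 1.35. Stays where it is left; 2 N at strap_push moves it.
- strap_push (a point): point on the strap's open-side edge (the side to push on to close it), 140 mm from the pivot axis, half-way up the strap (153 mm above the bench). Its x axis runs along the strap from the free end to the pivot; its y axis points out of the edge, away from the closing motion.
- cam_lever (a joint): the cam lever in the strap's slot, over the lid's boss, hinged across the strap 90 mm from the pivot axis, pin 153 mm above the bench. 0 = flat on the strap, pointing from the pin to the pivot post, cam pressing the boss; grows (rad) as it is raised; starts 0.95 to 1.25, leaning towards the post. Reaches 74 mm from the pin; black grip 42 long x 20 wide x 11 mm thick. Stays where left; 2.5 N on the grip moves it.
- lever_top (a point): point in the middle of the grip's upper (outer) face; in the lever's frame 55 mm along it from the pin and 18 mm out; 171 mm above the bench when flat. Its x axis runs along the lever towards its free end, its z axis points out of the face to press on.
- lid_boss (a point): centre of the top of the boss (30 mm across, 138 mm above the bench) in the middle of the aluminium lid, 132 mm across and 14 mm thick, about 0.7 kg, that lies loose in its flange. Two low bar grips stand on the lid 46 mm from its middle in y, reaching 132 mm above the bench.
- specimen_pot: clear plastic pot with white cap, 42 mm across, 46 mm tall, loose on the cabinet's -x, -y corner; origin under its centre
- cassettes: stack of three white tissue cassettes, 40 x 28 x 20 mm, loose on the cabinet's -x, +y corner; origin under its centre
- slide_box: blue and brown slide box 100 x 80 x 38 mm on the bench; origin under its centre
- phone: phone lying flat, 148 x 72 x 9 mm; origin under its centre
- beaker: empty glass beaker, 72 mm across, 85 mm tall; origin under its centre
- reagent_bottle: amber reagent bottle, 68 mm across, 135 mm tall; origin under its centre
- forceps: steel forceps lying flat, about 125 mm long; origin under the middle

How it is judged:
By the outcome, as a careful person would: the job done as asked, in the order asked, and still so for the second after the job is handed in, with the robot touching nothing.
It also fails if it takes over 51 s, if anything falls off the work surface, if the arm or the gripper's body presses on something with over 40 N, if the wrist force passes 120 N, or if a joint passes its speed limit or range.

## Working session

There is one attempt and no reset: what is moved stays moved. The work goes in short steps, Python scripts to look and compute and a tool call to move; the robot and the scene stay as the last step left them, time stands still between calls to the robot, and variables do not carry over. Pictures are saved under pics/ and viewed, at most 10 in all, crops included, and the job is handed in when it is done.

Besides the shell and the picture viewer there is one more tool, called after "Request:" as a command line: name --pt "numbers of a row" for each row, then --argument value for the rest. jog_arm: Moves the arm, as the interface text tells. Its arguments: {"type":"object","properties":{"deltas":{"type":"array"},"newtons":{"type":"number"}},"required":["deltas"]}

```bash
mkdir -p pics; ls; python3 - <<'E'
from station import bot
import cv2, numpy as np
o=bot.get_obs(); print(o, bot.tip_reach)
for n in("top","scene"):
    c=bot.read_camera(n); cv2.imwrite(f"pics/{n}0.png",c["img"][:,:,::-1]); print(n,c["K"],c["eye"],c["attitude"])
E
```

```text
pics
{'t': 0.0, 'q': array([-1.30608044,  0.47778383,  0.02235706,  1.55647293, -0.01149447,
        1.10932604, -0.08310207]), 'joint_vel': array([ 1.57606259e-03,  1.43001587e-03,  3.38617242e-05,  8.89166205e-04,
       -1.37775458e-04, -6.25648100e-04,  5.41171513e-04]), 'joint_torque': array([ 3.47558835e-04, -5.96452045e+01,  1.60772469e+00, -2.81194192e+01,
        1.23525076e-02,  9.33622301e-03,  2.16423837e-05]), 'eef_pos': array([0.24567775, 0.62809039, 0.25232788]), 'tool_rot': array([-9.75640083e-05,  1.85327053e-01,  9.82676456e-01, -9.25725063e-04]), 'contact_force': array([-0.32081573,  0.62044168,  0.46816328]), 'torque': array([-0.0061072 , -0.01592972, -0.02768145]), 'grasp_force': 0.0, 'gripper_width': 1.003665880130993} 0.022
top [[571.23335623   0.         322.14584844]
 [  0.         571.23335623 239.65651005]
 [  0.           0.           1.        ]] [0.36850507 0.00195135 1.56871822] [-0.05003095  0.7126003  -0.69783938  0.05213363]
scene [[467.49083346   0.         328.56291278]
 [  0.         467.49083346 244.10161435]
 [  0.           0.           1.        ]] [ 1.18705258 -0.65983066  0.70549908] [-0.44032028  0.82521395  0.30770742 -0.17451685]
```

View pics/top0.png

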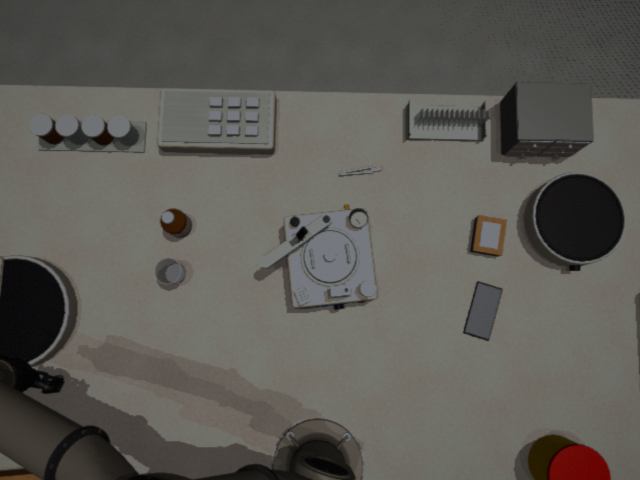

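View pics/scene0.png

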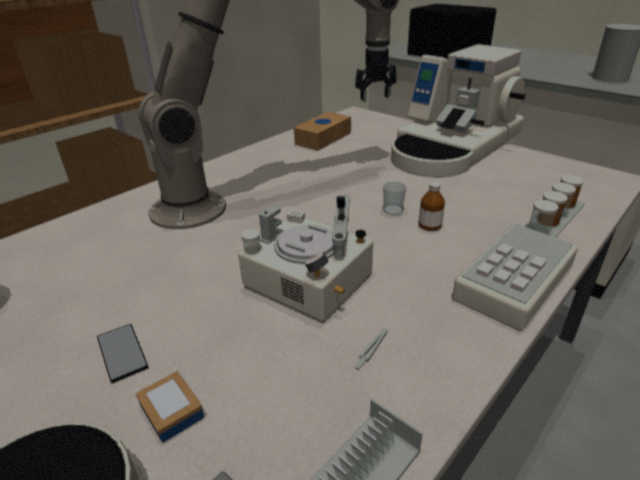

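The top view shows the cabinet around (331,258), the pivot near (326,220), the strap's free end near (262,267), the lever grip near (302,233) and the keeper near (340,292). I'll enlarge this area.

```bash
cat > h.py <<'E'
import numpy as np, cv2
from station import bot
from scipy.spatial.transform import Rotation as R
def rot(q): return R.from_quat(np.r_[q[1:],q[0]]).as_matrix()
def ray(c,uv,z):
    d=rot(c["attitude"])@np.linalg.inv(c["K"])@np.array([uv[0],uv[1],1.]); e=np.array(c["eye"])
    return e+d*(z-e[2])/d[2]
def proj(c,p):
    x=c["K"]@(rot(c["attitude"]).T@(np.array(p)-c["eye"])); return x[:2]/x[2]
E
python3 - <<'E'
from h import *
c=bot.read_camera("top")
im=c["img"][195:320,245:390,::-1]
im=cv2.convertScaleAbs(im,alpha=1.4)
cv2.imwrite("pics/topc.png",cv2.resize(im,None,fx=4.8,fy=4.8,interpolation=cv2.INTER_CUBIC)[:600,:800])
E
```

```text
(no output)
```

View pics/topc.png

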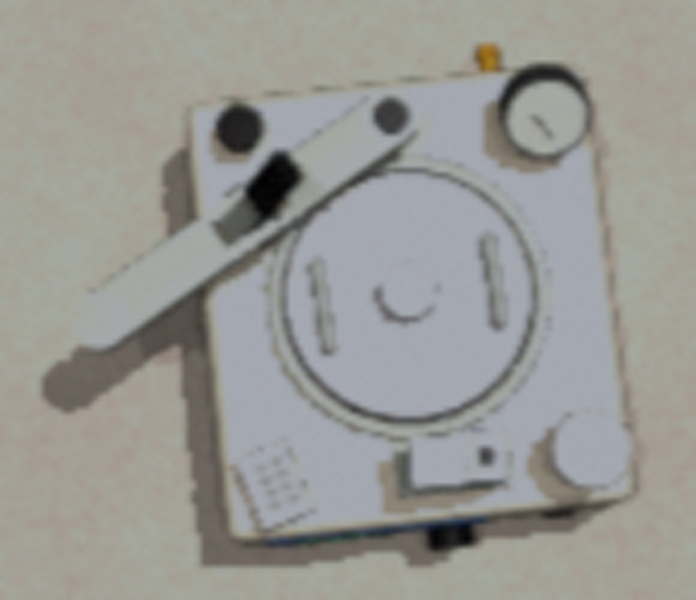

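The enlarged crop shows the pivot post at (391,116), the strap from there to its end at about (88,322), the grip at (274,184), the lid centre at (410,293), and the keeper top at (458,464). The cabinet's top corners are near (190,105), (590,75), (635,495) and (232,540).

```bash
python3 - <<'E'
from h import *
c=bot.read_camera("top")
f=lambda x,y,z: ray(c,(245+x/4.8-.4,195+y/4.8-.4),z)
piv=f(391,116,.165); lid=f(410,293,.119); keep=f(458,464,.177); end=f(88,322,.16); grip=f(274,184,.215)
cor=[f(*p,.105) for p in((190,105),(592,78),(635,495),(232,540))]
for n,p in zip("piv lid keep end grip".split(),(piv,lid,keep,end,grip)):print(n,p.round(4))
print(np.round(cor,4), np.mean(cor,0))
front=(cor[2]+cor[3])/2-(cor[0]+cor[1])/2; print("yaw from corners (cabinet -x dir)",np.degrees(np.arctan2(front[1],front[0])))
d=lid-piv; print("piv->lid",np.hypot(*d[:2]),np.degrees(np.arctan2(d[1],d[0])))
for a,b in((keep,piv),(end,piv),(grip,piv)):
    d=a-b; print(np.hypot(*d[:2]),np.degrees(np.arctan2(d[1],d[0])))
d=cor[0]-cor[1]; print("back edge",d,np.degrees(np.arctan2(d[1],d[0])))
d=cor[3]-cor[2]; print("front edge",d,np.degrees(np.arctan2(d[1],d[0])))
E
```

```text
piv [ 0.6259 -0.0088  0.165 ]
lid [ 0.5388 -0.0211  0.119 ]
keep [ 0.4454 -0.0461  0.177 ]
end [0.5154 0.1454 0.16  ]
grip [0.5809 0.0494 0.215 ]
[[ 0.6406  0.0999  0.105 ]
 [ 0.6602 -0.1181  0.105 ]
 [ 0.4349 -0.143   0.105 ]
 [ 0.4067  0.0706  0.105 ]] [ 0.53558842 -0.02266779  0.105     ]
yaw from corners (cabinet -x dir) -173.2620422345085
piv->lid 0.08789824839393434 -171.9303422382455
0.1842777137642098 -168.30977915057164
0.18963730181361668 125.60861901203576
0.07349530081843776 127.68992255856737
back edge [-0.01960007  0.21798348  0.        ] 95.13795636971847
front edge [-0.02820803  0.21356688  0.        ] 97.52410630719731
```

Request:
jog_arm --pt "0.017 -0.025 0 0 0 -0.029 0" --pt "0.017 -0.025 0 0 0 -0.029 0" --pt "0.017 -0.025 0 0 0 -0.029 0" --pt "0.017 -0.025 0 0 0 -0.029 0" --pt "0.017 -0.025 0 0 0 -0.029 0" --pt "0.017 -0.025 0 0 0 -0.029 0" --pt "0.017 -0.025 0 0 0 -0.029 0" --pt "0.017 -0.025 0 0 0 -0.029 0" --pt "0.017 -0.025 0 0 0 -0.029 0" --pt "0.017 -0.025 0 0 0 -0.029 0"

```text
t: 1.2
eef_pos: [0.4163, 0.3775, 0.2533]
tool_rot: [-0.0, 0.326, 0.945, -0.0]
contact_force: [-0.2, 0.2, 0.2]
gripper_width: -0.001
grasp_force: 0.0
```

Request:
jog_arm --pt "0.017 -0.025 0 0 0 -0.029 0" --pt "0.017 -0.025 0 0 0 -0.029 0" --pt "0.017 -0.025 0 0 0 -0.029 0" --pt "0.017 -0.025 0 0 0 -0.029 0" --pt "0.017 -0.025 0 0 0 -0.029 0" --pt "0.017 -0.025 0 0 0 -0.029 0" --pt "0.017 -0.025 0 0 0 -0.029 0" --pt "0.017 -0.025 0 0 0 -0.029 0" --pt "0.017 -0.025 0 0 0 -0.029 0" --pt "0 0 0 0 0 0 0"

```text
t: 2.2
eef_pos: [0.5709, 0.1486, 0.2534]
tool_rot: [0.001, 0.449, 0.894, -0.001]
contact_force: [-0.3, -0.9, -0.2]
gripper_width: 0.003
grasp_force: 0.0
```

```bash
python3 - <<'E'
from h import *
o=bot.get_obs(); print(o["t"],o["eef_pos"],o["gripper_width"],o["contact_force"],bot.tip_reach); M=rot(o["tool_rot"]); print(M.round(3), np.degrees(np.arctan2(M[1,1],M[0,1])))
a=bot.read_camera("top")["img"][195:320,245:390,::-1]; b=bot.read_camera("wrist")["img"][:,:,::-1]
a=cv2.resize(a,(400,345)); b=cv2.resize(b,(400,300))
im=np.zeros((345,800,3),np.uint8); im[:,:400]=a; im[:300,400:]=b
cv2.imwrite("pics/p1.png",cv2.convertScaleAbs(im,alpha=1.3))
E
```

```text
2.2 [0.57090969 0.14856237 0.25343209] 0.0025177175853061486 [-0.3430854  -0.89637331 -0.20531155] 0.022
[[-0.597  0.802  0.001]
 [ 0.802  0.597 -0.002]
 [-0.003 -0.    -1.   ]] 36.63519921216496
```

View pics/p1.png

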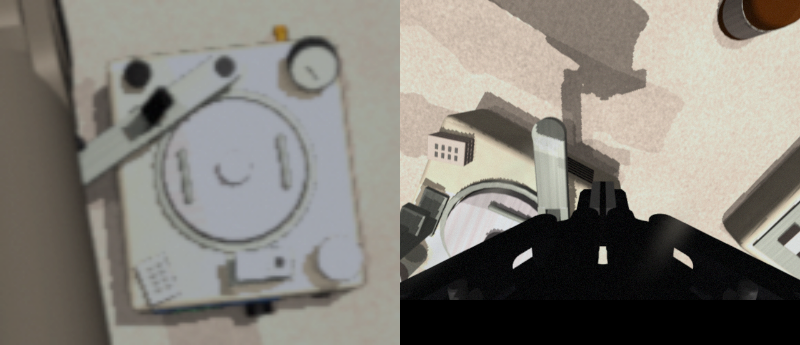

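The view shows the closed fingers standing to the right of (on the open side of) the strap. In the wrist picture the strap's open edge runs at about x 567–569 (y 130–215) and its end is at about (550,118).

```bash
python3 - <<'E'
from h import *
c=bot.read_camera("wrist"); o=bot.get_obs(); 
f=lambda x,y,z: ray(c,((x-400)*1.6,y*1.6),z)
for p in((550,118),(567,140),(569,210),(532,140),(540,205)): print(f(*p,.16).round(4))
tip=o["eef_pos"]+rot(o["tool_rot"])@[0,0,.022]; print(tip, proj(c,tip)/1.6+[400,0])
a=f(567,140,.16);b=f(569,210,.16);d=a-b; print(np.degrees(np.arctan2(d[1],d[0])))
E
```

```text
[0.507  0.1573 0.16  ]
[0.5305 0.15   0.16  ]
[0.5725 0.0927 0.16  ]
[0.505  0.1308 0.16  ]
[0.5465 0.08   0.16  ]
[0.56841717 0.154264   0.23105885] [603.28688306 193.43172049]
126.27157071046415
```

Request:
jog_arm --pt "0.005 -0.007 0 0 0 0 0" --pt "0.005 -0.007 0 0 0 0 0" --pt "0.005 -0.006 -0.01 0 0 0 0" --pt "0 0 -0.02 0 0 0 0" --pt "0 0 -0.02 0 0 0 0" --pt "0 0 -0.02 0 0 0 0" --pt "0 0 -0.015 0 0 0 0" --pt "0 0 -0.005 0 0 0 0" --pt "0 0 0 0 0 0 0"

```text
t: 3.25
eef_pos: [0.5836, 0.1334, 0.1625]
tool_rot: [-0.0, 0.446, 0.895, -0.001]
contact_force: [-0.1, 0.6, -0.4]
gripper_width: 0.005
grasp_force: 0.0
```

```bash
python3 - <<'E'
from h import *
o=bot.get_obs(); print(o["eef_pos"],o["contact_force"])
piv=np.array([.625,-.0115]); last=o["eef_pos"][:2]
for d in list(range(126,187,6))+[186.8]:
    p=np.radians(d); P=piv+.142*np.array([np.cos(p),np.sin(p)])+.0295*np.array([np.sin(p),-np.cos(p)])
    print(d,P.round(4),(P-last).round(4)); last=P
E
```

```text
[0.58357673 0.1333865  0.16252556] [-0.13809218  0.56060261 -0.36663552]
126 [0.5654 0.1207] [-0.0182 -0.0127]
132 [0.5519 0.1138] [-0.0135 -0.007 ]
138 [0.5392 0.1054] [-0.0127 -0.0083]
144 [0.5275 0.0958] [-0.0118 -0.0096]
150 [0.5168 0.085 ] [-0.0107 -0.0108]
156 [0.5073 0.0732] [-0.0095 -0.0118]
162 [0.4991 0.0604] [-0.0082 -0.0128]
168 [0.4922 0.0469] [-0.0068 -0.0136]
174 [0.4869 0.0327] [-0.0054 -0.0142]
180 [0.483 0.018] [-0.0039 -0.0147]
186 [0.4807 0.003 ] [-0.0023 -0.015 ]
186.8 [0.4805 0.001 ] [-0.0002 -0.002 ]
```

Request:
jog_arm --pt "-0.006 -0.004 0 0 0 0 0" --pt "-0.006 -0.004 0 0 0 0 0" --pt "-0.006 -0.0045 0 0 0 0 0" --pt "-0.007 -0.0035 0 0 0 0.052 0" --pt "-0.0065 -0.0035 0 0 0 0.052 0" --pt "-0.0065 -0.004 0 0 0 0.052 0" --pt "-0.006 -0.004 0 0 0 0.052 0" --pt "-0.006 -0.005 0 0 0 0.052 0" --pt "-0.006 -0.005 0 0 0 0.052 0"

```text
t: 4.15
eef_pos: [0.5283, 0.096, 0.1642]
tool_rot: [0.001, 0.3, 0.954, 0.001]
contact_force: [0.9, 0.6, -0.6]
gripper_width: -0.003
grasp_force: 0.9
```

Request:
jog_arm --pt "-0.0055 -0.0055 0 0 0 0.052 0" --pt "-0.005 -0.0055 0 0 0 0.052 0" --pt "-0.005 -0.006 0 0 0 0.052 0" --pt "-0.0045 -0.006 0 0 0 0.052 0" --pt "-0.004 -0.0065 0 0 0 0.052 0" --pt "-0.004 -0.0065 0 0 0 0.052 0" --pt "-0.0035 -0.007 0 0 0 0.052 0" --pt "-0.0035 -0.007 0 0 0 0.052 0" --pt "-0.0025 -0.007 0 0 0 0.052 0" --pt "0 0 0 0 0 0 0"

```text
t: 5.15
eef_pos: [0.4901, 0.0381, 0.164]
tool_rot: [0.001, 0.072, 0.997, 0.0]
contact_force: [0.0, -0.4, -0.1]
gripper_width: 0.001
grasp_force: 0.0
```

```bash
python3 - <<'E'
from h import *
o=bot.get_obs(); print(o["t"],o["eef_pos"],o["contact_force"])
a=bot.read_camera("scene")["img"][180:330,220:400,::-1]; b=bot.read_camera("wrist")["img"][:,:,::-1]
a=cv2.resize(a,(400,333)); b=cv2.resize(b,(400,300))
im=np.zeros((333,800,3),np.uint8); im[:,:400]=a; im[:300,400:]=b
cv2.imwrite("pics/p2.png",cv2.convertScaleAbs(im,alpha=1.3))
E
```

```text
5.15 [0.49012385 0.0381368  0.1640116 ] [ 0.00840577 -0.43455568 -0.07327388]
```

View pics/p2.png

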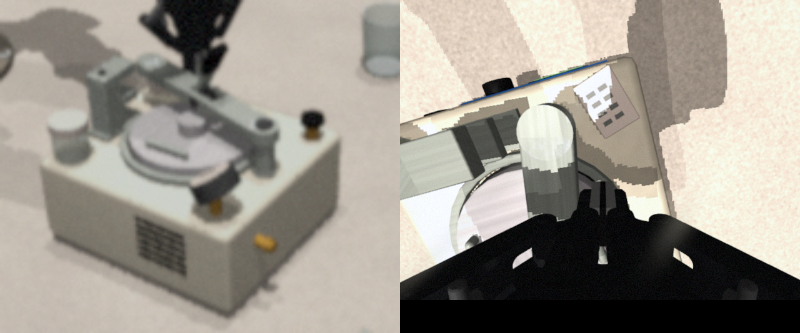

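The strap has followed the finger. In the wrist view its end, at (545,110), is about 17 mm short of the keeper at (490,145). I'll continue more slowly to the stop.

Request:
jog_arm --pt "-0.002 -0.005 0 0 0 0.035 0" --pt "-0.002 -0.005 0 0 0 0.035 0" --pt "-0.0015 -0.005 0 0 0 0.035 0" --pt "-0.0015 -0.005 0 0 0 0.035 0" --pt "-0.001 -0.005 0 0 0 0.035 0" --pt "-0.001 -0.004 0 0 0 0.035 0" --pt "-0.0005 -0.003 0 0 0 0.035 0" --pt "0 -0.002 0 0 0 0 0" --pt "0 0 0 0 0 0 0"

```text
t: 6.15
eef_pos: [0.4811, 0.0054, 0.1635]
tool_rot: [0.0, -0.05, 0.999, 0.0]
contact_force: [-0.1, 1.0, 0.8]
gripper_width: -0.0
grasp_force: 0.3
```

Request:
jog_arm --pt "0 -0.002 0 0 0 0 0" --pt "0 -0.002 0 0 0 0 0" --pt "0 0 0 0 0 0 0"

```text
t: 6.45
eef_pos: [0.481, 0.0023, 0.1634]
tool_rot: [0.0, -0.051, 0.999, 0.001]
contact_force: [1.0, 4.6, 1.8]
gripper_width: -0.001
grasp_force: 2.4
```

Request:
jog_arm --pt "0 -0.0015 0 0 0 0 0" --pt "0 -0.0015 0 0 0 0 0" --pt "0 0 0 0 0 0 0"

```text
t: 6.75
eef_pos: [0.481, 0.002, 0.1635]
tool_rot: [0.0, -0.052, 0.999, 0.002]
contact_force: [-0.8, 12.1, 1.6]
gripper_width: 0.0
grasp_force: 6.3
```

Request:
jog_arm --pt "0 -0.0015 0 0 0 0 0" --pt "0 -0.0015 0 0 0 0 0" --pt "0 0 0 0 0 0 0"

```text
t: 7.05
eef_pos: [0.481, 0.0017, 0.1635]
tool_rot: [0.0, -0.053, 0.999, 0.003]
contact_force: [-0.2, 19.8, 1.8]
gripper_width: 0.004
grasp_force: 10.2
```

```bash
python3 - <<'E'
from h import *
o=bot.get_obs(); print(o["t"],o["eef_pos"],o["contact_force"])
b=bot.read_camera("wrist")["img"][100:400,:450,::-1]
cv2.imwrite("pics/p3.png",cv2.convertScaleAbs(cv2.resize(b,None,fx=1.6,fy=1.6),alpha=1.3))
E
```

```text
7.05 [0.48101924 0.00172954 0.16349479] [-0.22901933 19.84030259  1.84587842]
```

View pics/p3.png

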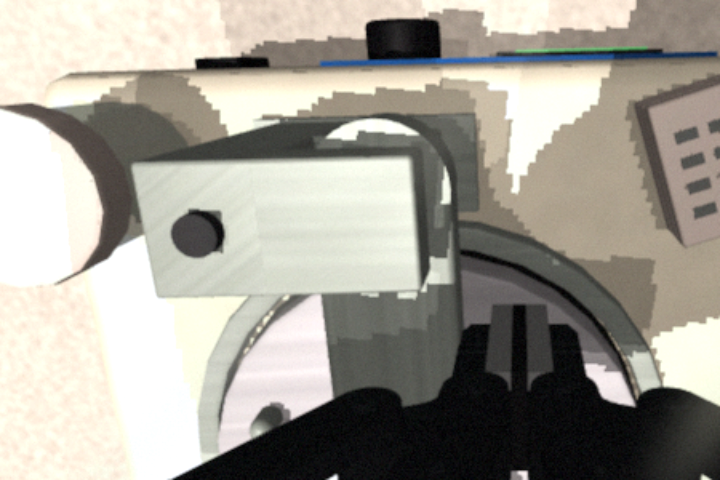

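The strap is seated: its end lies inside the keeper, the force against the stop rises steeply to 20 N with no further motion, and the angle agrees with my estimate of home. Now I'll back off and rise to take up the start position for the lever.

Request:
jog_arm --pt "0 0.01 0 0 0 0 0" --pt "0 0.015 0 0 0 0 0" --pt "0 0.002 0.01 0 0 0 0" --pt "0 0 0.02 0 0 0 0" --pt "0 0 0.02 0 0 0 0" --pt "0 0 0.015 0 0 0 0" --pt "0 0 0 0 0 0 0"

```text
t: 7.8
eef_pos: [0.4821, 0.0212, 0.2306]
tool_rot: [0.002, -0.05, 0.999, 0.0]
contact_force: [-0.6, -0.6, 0.2]
gripper_width: 0.0
grasp_force: 0.0
```

```bash
python3 - <<'E'
from h import *
o=bot.get_obs(); print(o["t"],o["eef_pos"],o["contact_force"])
u=np.array([-.993,-.118]);piv=np.array([.625,-.011])
last=o["eef_pos"]
P=lambda r,z: np.r_[piv+u*(r+11)/1000,z/1000+.022]
for a in [9,1.3,1.15,1.0,.85,.7,.55,.4,.3,.2,.1,0]:
    p=P(107,205) if a==9 else P(90-58*np.cos(a)+18*np.sin(a),153+58*np.sin(a)+18*np.cos(a)); print(a,p.round(4),(p-last).round(4)); last=p
c=bot.read_camera("scene")
b=c["img"][180:330,220:400,::-1]; cv2.imwrite("pics/p4.png",cv2.convertScaleAbs(cv2.resize(b,(720,600),interpolation=2),alpha=1.3))
E
```

```text
7.8 [0.4820937  0.02122947 0.23063694] [-0.61161848 -0.57772001  0.16562121]
9 [ 0.5078 -0.0249  0.227 ] [ 0.0257 -0.0462 -0.0036]
1.3 [ 0.5229 -0.0231  0.2357] [0.0151 0.0018 0.0087]
1.15 [ 0.5319 -0.0221  0.2353] [ 0.009   0.0011 -0.0004]
1.0 [ 0.5408 -0.021   0.2335] [ 0.0089  0.0011 -0.0018]
0.85 [ 0.5493 -0.02    0.2305] [ 0.0085  0.001  -0.0031]
0.7 [ 0.5572 -0.0191  0.2261] [ 0.008   0.0009 -0.0043]
0.55 [ 0.5645 -0.0182  0.2207] [ 0.0072  0.0009 -0.0055]
0.4 [ 0.5708 -0.0174  0.2142] [ 0.0063  0.0008 -0.0065]
0.3 [ 0.5744 -0.017   0.2093] [ 0.0037  0.0004 -0.0048]
0.2 [ 0.5776 -0.0166  0.2042] [ 0.0032  0.0004 -0.0052]
0.1 [ 0.5802 -0.0163  0.1987] [ 0.0026  0.0003 -0.0055]
0 [ 0.5823 -0.0161  0.193 ] [ 0.0021  0.0002 -0.0057]
```

View pics/p4.png

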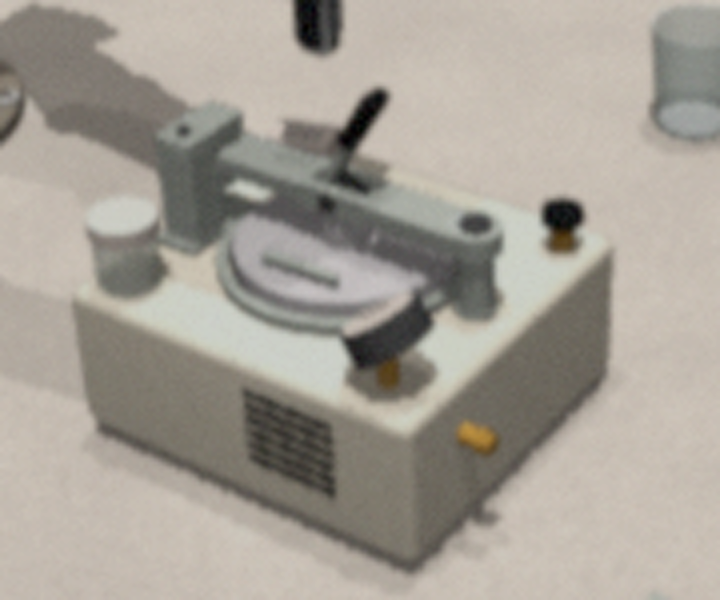

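The scene view shows the strap home in the keeper (end at (200,140)) and the lever still raised at (365,120). The hand is clear above. Next I'll swing the lever down.

Request:
jog_arm --pt "0.0065 -0.0115 0 0 0 0 0" --pt "0.0065 -0.0115 0 0 0 0 0" --pt "0.0065 -0.0115 0 0 0 0 0" --pt "0.0065 -0.0115 0 0 0 0 0" --pt "0.005 0.0005 0 0 0 0 0" --pt "0.005 0.0005 0 0 0 0 0" --pt "0.005 0.0005 0 0 0 0 0" --pt "0.005 0.0005 0 0 0 0 0" --pt "0 0 0 0 0 0 0"

```text
t: 8.75
eef_pos: [0.5275, -0.0211, 0.2283]
tool_rot: [0.0, -0.051, 0.999, 0.0]
contact_force: [0.0, -0.1, 0.3]
gripper_width: -0.003
grasp_force: 0.0
```

Request:
jog_arm --pt "0.004 0.0005 0 0 0 0 0" --pt "0.004 0.0005 0 0 0 0 0" --pt "0.0045 0.0005 0 0 0 0 0" --pt "0.0045 0.0005 -0.001 0 0 0 0" --pt "0.004 0.0005 -0.002 0 0 0 0" --pt "0.004 0.0005 -0.002 0 0 0 0" --pt "0.004 0.0005 -0.003 0 0 0 0" --pt "0 0 0 0 0 0 0"

```text
t: 9.55
eef_pos: [0.5568, -0.0182, 0.2202]
tool_rot: [0.001, -0.051, 0.999, -0.0]
contact_force: [-0.1, 0.5, 0.7]
gripper_width: -0.003
grasp_force: 0.0
```

Request:
jog_arm --pt "0.004 0.0004 -0.002 0 0 0 0" --pt "0.004 0.0004 -0.003 0 0 0 0" --pt "0.0035 0.0003 -0.003 0 0 0 0" --pt "0.0035 0.0003 -0.003 0 0 0 0" --pt "0.003 0.0002 -0.003 0 0 0 0" --pt "0.002 0 -0.003 0 0 0 0" --pt "0.002 0 -0.003 0 0 0 0" --pt "0.002 0 -0.003 0 0 0 0" --pt "0 0 0 0 0 0 0"

```text
t: 10.45
eef_pos: [0.5804, -0.0168, 0.197]
tool_rot: [0.0, -0.051, 0.999, -0.0]
contact_force: [0.1, -0.1, 0.1]
gripper_width: 0.004
grasp_force: 0.0
```

Request:
jog_arm --pt "0.001 0 -0.002 0 0 0 0" --pt "0 0 -0.002 0 0 0 0" --pt "0 0 0 0 0 0 0"

```text
t: 10.75
eef_pos: [0.582, -0.0168, 0.1939]
tool_rot: [0.001, -0.051, 0.999, -0.0]
contact_force: [0.0, 1.5, 3.2]
gripper_width: -0.003
grasp_force: 1.5
```

Request:
jog_arm --pt "0 0 -0.002 0 0 0 0" --pt "0 0 -0.002 0 0 0 0" --pt "0 0 0 0 0 0 0"

```text
t: 11.05
eef_pos: [0.5824, -0.0168, 0.1931]
tool_rot: [0.002, -0.05, 0.999, 0.0]
contact_force: [-9.0, 0.7, 27.4]
gripper_width: -0.003
grasp_force: 13.6
```

Request:
jog_arm --pt "0 0 -0.0015 0 0 0 0" --pt "0 0 -0.0015 0 0 0 0" --pt "0 0 0 0 0 0 0"

```text
t: 11.35
eef_pos: [0.5826, -0.0168, 0.1927]
tool_rot: [0.003, -0.05, 0.999, 0.001]
contact_force: [-17.2, 1.2, 46.1]
gripper_width: 0.0
grasp_force: 23.2
```

The lever is hard down: the tip is at 0.171 m, which is the flat height. I'll lift straight off and check.

Request:
jog_arm --pt "0 0 0.005 0 0 0 0" --pt "0 0 0.01 0 0 0 0" --pt "0 0 0.02 0 0 0 0" --pt "0 0 0.03 0 0 0 0" --pt "0 0 0.03 0 0 0 0" --pt "0 0 0.03 0 0 0 0" --pt "-0.01 0.03 0.02 0 0 0 0" --pt "-0.01 0.04 0 0 0 0 0" --pt "-0.01 0.04 0 0 0 0 0" --pt "-0.01 0.04 0 0 0 0 0"

```text
t: 12.35
eef_pos: [0.5406, 0.1344, 0.3314]
tool_rot: [0.0, -0.05, 0.999, 0.0]
contact_force: [1.0, 0.8, 0.4]
gripper_width: 0.006
grasp_force: 0.0
```

Request:
jog_arm --pt "-0.01 0.04 0 0 0 0 0" --pt "0 0.04 0 0 0 0 0" --pt "0 0.03 0 0 0 0 0" --pt "0 0 0 0 0 0 0"

```text
t: 12.75
eef_pos: [0.5296, 0.2489, 0.3307]
tool_rot: [-0.0, -0.054, 0.999, 0.001]
contact_force: [-1.3, -0.0, -0.2]
gripper_width: 0.005
grasp_force: 0.0
```

```bash
python3 - <<'E'
from h import *
o=bot.get_obs(); print(o["t"],o["eef_pos"],o["contact_force"])
a=bot.read_camera("scene")["img"][180:330,220:400,::-1]; b=bot.read_camera("top")["img"][195:320,245:390,::-1]
im=np.zeros((345,800,3),np.uint8); im[:333,:400]=cv2.resize(a,(400,333),interpolation=2); im[:,400:]=cv2.resize(b,(400,345),interpolation=2)
cv2.imwrite("pics/p5.png",cv2.convertScaleAbs(im,alpha=1.3))
E
```

```text
12.75 [0.52964796 0.2489218  0.33072768] [-1.2638003  -0.03502833 -0.22923274]
```

View pics/p5.png

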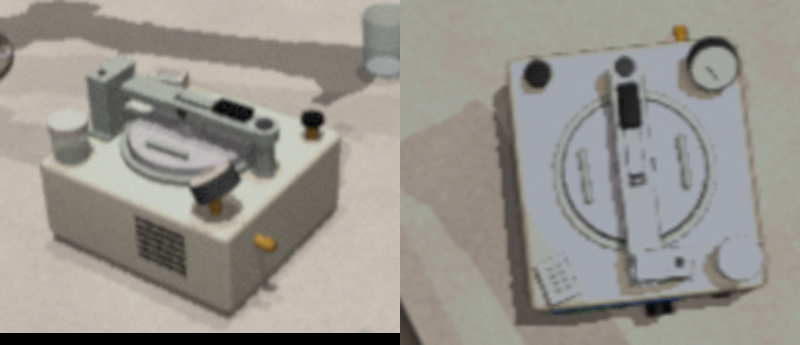

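The strap lies over the lid from (625,67) to the keeper at (655,265). The lever is flat at (628,105), the pot and cassettes haven't moved, and the hand is clear.

```bash
python3 -c "
from station import bot
print(bot.hand_in())"
```

```text
the job is handed in; nothing more can be done
None
```

The job is handed in at about 13 s of the 51 s allowed: the strap is home against the keeper's stop, then the lever was pressed flat, the lid and loose items look undisturbed, and the hand is clear; no verdict was returned.

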